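# Open the scrap caddy's heavy flap with its lever

## Robot

A 6-joint arm with a two-finger parallel gripper is mounted at the origin on a cart in front of the work surface, level with it; the furniture and walls round the work are solid. World frame = base frame: x ahead of the robot, y to its left, z up, the work surface at z = 0. Lengths are in mm, angles in rad, forces in N, time in s.
With the tool pointing down it reaches from about 350 to 975 mm from the base axis. Payload 7.1 kg.
Tool frame: the origin (TCP) lies on the mounting face of the last link; the fingertips stand 182 mm ahead of it and the grasp point (between the pads) lies 163 mm ahead of it (ctrl.finger_overhang is the distance from the TCP to the fingertips, in mm); z points along the fingers, y is the direction in which the jaws open and shut (so a half turn about z gives the same grasp; the last joint's range is limited). The gripper opens to 88 mm and grips with 3 to 60 N. Pads are 20 mm wide; open, the fingers measure 115 mm over their backs; the gripper's body (75 mm by 178 mm) begins 61 mm behind the grasp point.
Start: joints at [1.191, 0.423, 1.63, -0, 1.089, -0.019], TCP at [220.608, 584.755, 404.675] pointing down, gripper open.
Joint ranges: [-3, 3], [-0.9, 2.11], [0.09, 2.58], [-1.31, 4.45], [0.11, 2.69], [-2.54, 2.54]. Speed limits (rad/s): [2.39, 2.39, 3.01, 3.14, 3.14, 3.14].

## Interface

Orientations are given as a rotation vector (axis times angle).
In Python, from workcell import ctrl, viewer, recognise gives the robot as it stands.
- The arm moves only by the shell command python3 -m handwheel 'ROWS'. ROWS is JSON, a list of rows, each an object of numbers: "gripper": the closure, from 0 (fully open) to 1 (shut); "tx", "ty", "tz": the shift along the tool's x, y, z in m; "rx", "ry", "rz": the turn, a rotation vector about the tool's x, y, z in degrees. In form: [{"gripper": .., "tx": .., "ty": .., "tz": .., "rx": .., "ry": .., "rz": ..}, ...]. A call has 1 to 8 rows; each row shifts and turns the commanded pose from where the row before left it, along the tool's axes as they then stand; what a row does not reach is not made up. A row lasts 1/8 s, in which the tool goes at most 62.5 mm and 10.7 degrees, less where a joint would pass 70% of its speed; a pose out of reach is approached as far as the arm can. A call with a gripper value outside its range is refused whole. The fingers move at their own pace and stop on an object; the grip force is fixed at half the most. Time passes only in rows, so rows that do not move let the fingers close. It gives the time, the measured TCP pose, the force and the opening at its end, in the units of the state.
- ctrl.get_obs(): the state, without advancing time (a new reading comes with each control period).
- viewer.get_image(name): name is "side" or "top"; returns a dict with "image" (400x640x3 uint8, red, green, blue), "range_z" (400x640 float32, mm along the optical axis (not along the pixel's ray), 0 where there is no reading), "vfov" (degrees; the focal length in pixels is half the picture's height over the tangent of half this angle, whatever the lens; pixels are square), "cx", "cy" (the principal point, pixels), "extrinsics" (4x4, takes a point from world to camera coordinates). Camera axes: x right, y up, looking along -z (the intrinsics and any distortion apply to the point x, -y, -z); pixel columns grow to the right and rows downward; lengths in mm; the calibration is good to about 2 mm. A picture is of the moment at which its call begins.
- ctrl.close_job(): hands the job in, once; it reports no verdict.
Trained networks look in a picture, given as the dict that the camera call returned (one of the last four; its "shot" number tells which), for a name from the list of things; names that differ only in an ending like _2 or _b are one class to them, and where a whole thing is asked for, a point or a joint stands for the part that bears it (a point fixed in the world has none). Each returns a list of dicts, best first, with "p" (0 to 1); they miss things now and then, are a little off and sometimes report something else, mostly with a low value. They report only what shows in the picture. A call takes as long as a camera call.
- recognise(picture, name): "xy" ([column, row] as shares, 0 to 1, of the picture: columns of its width, rows of its height, amid what is visible of it).
The state is a dict: "t": time; "qpos": joint angles; "qvel": joint speeds; "joint_torque": joint torques, N m; "ee_pos": TCP position; "orientation": TCP orientation; "ft_force": force on the tool from outside, world axes, zero at the start; "moment": the same for the moment, N m; "width": finger opening in mm.
Only numpy, scipy, OpenCV 4.12 (cv2) and the standard library are available. Lean on these libraries where they do the work, as an engineer would, in place of code of your own. Each camera call takes 0.05 s, during which the arm holds its last target.

## Task

Push the loose red lever along its channel, from the back of its handle, until it stops and its steel nose sits fully under the lip of the scrap caddy's heavy flap. Then press the black pad at the long end down to its rubber bumper so that the flap swings up, and finish still pressing there, holding the flap open. Do not pick the lever up, do not touch the flap itself, and leave the garlic, the lemon and the spice jar where they are.

Things in the scene. Friction and masses are not known exactly. Their poses are not given: they have to be found in the camera images.
- caddy: The fixed unit: a green open box (122 long x 200 wide x 106 mm high) with a steel flap on top, and a lever stand before it. Origin on the worktop under the fulcrum rod; +x runs level from the lever stand to the box (front wall at x = 130 mm), z up. Two cheeks, 48 mm apart, x = -10 to 84, tops 112 high, guide the lever. The base plate is 75 mm wide.
- fulcrum (a point): Top of the brass fulcrum rod (12 mm thick, across the unit), 90 mm above the caddy's origin. A level steel ledge flush with it runs on to the box; the lever's toe lies on this ledge.
- bumper (a point): Top of the rubber bumper (24 mm wide) under the lever's bar, 77 mm above the worktop at caddy x = -134 mm.
- lever: Loose lever, 0.72 kg: flat steel toe (40 wide, 12 thick) to +x, red bar (14 thick) rising 15 degrees to -x, ending in a black pad and a red upright plate. Lies flat on the ledge, x along the caddy's x. Origin under the toe. Starts at caddy x = -48 to -34 mm; pushed home (3 to 8 N) a heel stops on the fulcrum at x = +3. Pressing the pad tips it about the fulcrum by up to 0.35 rad, till it meets the bumper.
- lever_nose (a point): Front tip of the lever's steel toe, 123 mm ahead of the lever's origin. Under the flap's lip when home.
- lever_pad (a point): Centre of the top face of the black rubber pad (64 long x 42 wide), at lever x = -211, z = +73 mm: about 163 mm above the worktop at rest, about 87 mm with the bar on the bumper and then about 12 mm farther from the box. Pressing it down with the lever home takes about 5 to 12 N.
- lever_back (a point): Middle of the back face of the red upright end plate behind the pad (42 wide, 32 high, 6 thick, leaning 15 degrees), which faces away from the box: the place to push the lever home. About 182 mm above the worktop at rest; the plate's top edge is about 14 mm higher.
- flap (a joint): Hinge of the heavy steel flap (about 1.5 to 3 kg) along the far edge of the box; 0 = shut, grows as it opens (rad). With the lever home and pressed to the bumper it reads about 0.25. It falls shut when the lever is let go.
- flap_lip (a point): Middle of the lower front edge of the flap's 75 mm wide lip, which overhangs the box towards the lever; at caddy x = 95 mm and 106 mm above the worktop when shut, so 4 mm above the toe.
- garlic: A garlic bulb, 53 x 54 x 53 mm, standing loose beside the lever on the worktop; origin at its underside. Not to be moved.
- lemon: A lemon, 78 x 55 x 56 mm, lying loose beside the unit on the worktop; origin at its underside. Not to be moved.
- spice0: A spice jar with a black cap, 41 mm wide, 105 mm high, standing loose on the worktop beyond the handle; origin at its underside. Not to be moved.

How it is judged (in metres and radians):
On the way:
1. the lever is pushed in until its nose is well under the flap's lip, with the flap still shut (x of lever_nose in the frame of caddy above 0.118 m and value of joint flap below 0.03 rad and angle between lever's own z axis and vertical below 0.06 rad), for 0.2 s.
At the end, for the whole second after the job is handed in: The flap stands open at 0.18 to 0.4 rad, carried by the lever's nose (more than 1 N), the lever still rests on the fulcrum, and the fingers press on the lever with more than 2 N. The garlic, lemon and spice jar lie within 30 mm of where they started (value of joint flap between 0.18 and 0.4 rad and contact force between the fingers and lever above 2 N and contact force between lever and flap above 1 N and x of lever_nose in the frame of caddy above 0.09 m and height (world z) of lever between 0.078 and 0.105 m and distance of each of garlic, lemon, spice0 from where it was at the start of the episode below 0.03 m); the arm keeps its last pose, push and grip.
It fails at once if the lever is lifted off its fulcrum or carried (height (world z) of lever above 0.115 m or height (world z) of lever below 0.06 m).
It fails at once if the robot touches the flap itself (contact force between any of the fingers, the arm and flap above 0.5 N).
It fails at once if the garlic bulb is pushed about or lifted (distance of garlic from where it was at the start of the episode above 0.03 m).
It fails at once if the lemon is pushed about or lifted (distance of lemon from where it was at the start of the episode above 0.03 m).
It fails at once if the spice jar is pushed about or lifted (distance of spice0 from where it was at the start of the episode above 0.03 m).
It also fails if it takes over 43 s, if anything falls off the work surface, if the arm or the gripper's body presses on something with over 40 N, if the wrist force passes 120 N, or if a joint passes its speed limit or range.

## Working session

There is one attempt and no reset: what is moved stays moved. The work goes in short steps, Python scripts to look and compute and a shell command to move; the robot and the scene stay as the last step left them, time stands still between calls to the robot, and variables do not carry over. Pictures are saved under pics/ and viewed, and the job is handed in when it is done.

```bash
ls; mkdir -p pics
cat > h.py <<'E'
import numpy as np, cv2
from workcell import ctrl, viewer, recognise
def px2w(im,u,v,d=None):
    H,W=im["image"].shape[:2]
    f=H/2/np.tan(np.radians(im["vfov"])/2)
    if d is None:
        p=im["range_z"][int(v)-1:int(v)+2,int(u)-1:int(u)+2]; p=p[p>0]
        d=np.median(p) if p.size else np.nan
    c=np.array([(u-im["cx"])/f*d,-(v-im["cy"])/f*d,-d,1])
    return (np.linalg.inv(im["extrinsics"])@c)[:3]
def w2px(im,p):
    H=im["image"].shape[0]; f=H/2/np.tan(np.radians(im["vfov"])/2)
    c=im["extrinsics"]@np.r_[p,1]
    return np.array([im["cx"]+f*c[0]/-c[2], im["cy"]-f*c[1]/-c[2]])
def save(im,n): cv2.imwrite("pics/"+n,im["image"][:,:,::-1])
E
python3 - <<'E'
from h import *
np.set_printoptions(precision=1,suppress=True)
print(ctrl.get_obs())
for n in("side","top"):
    im=viewer.get_image(n); save(im,n+"0.png"); print(n,{k:im[k] for k in im if k not in("image","range_z")}, (im["range_z"]>0).mean())
    for o in "caddy fulcrum bumper lever lever_nose lever_pad lever_back flap flap_lip garlic lemon spice0".split():
        for r in recognise(im,o)[:2]:
            u,v=r["xy"][0]*640,r["xy"][1]*400
            print(o,round(r["p"],2),round(u),round(v),px2w(im,u,v))
E
```

```text
pics
{'t': 0.0, 'qpos': array([ 1.2,  0.4,  1.6, -0. ,  1.1, -0. ]), 'qvel': array([-0., -0.,  0.,  0., -0.,  0.]), 'joint_torque': array([  0. , -54.5, -27.4,   0.1,   0. ,  -0. ]), 'ee_pos': array([220.5, 584.5, 403.9]), 'orientation': array([-0.6, -3.1,  0. ]), 'ft_force': array([0.3, 0.9, 1.2]), 'moment': array([0., 0., 0.]), 'width': 87.33943956141835}
side {'vfov': 53.746999838919834, 'cx': 318.58173517428725, 'cy': 199.7908694978446, 'extrinsics': array([[   1. ,    0. ,    0. , -546.1],
       [  -0. ,    0.5,    0.9, -119.9],
       [  -0. ,   -0.9,    0.5, -974.4],
       [   0. ,    0. ,    0. ,    1. ]]), 'shot': 1} 0.996078125
caddy 0.97 303 313 [ 521.1 -303.5  118.2]
fulcrum 0.84 304 309 [ 523.2 -295.2  118.4]
bumper 0.71 305 311 [ 524.1 -299.4  117.9]
lever 0.58 315 219 [536.7  -6.6 107. ]
lever 0.39 304 309 [ 522.  -295.1  118.6]
lever_pad 0.71 317 213 [540.5  14.1 111.1]
lever_back 0.58 318 221 [542.6 -12.1 105.1]
flap 0.74 304 291 [ 521.5 -255.2  120.6]
flap 0.23 305 315 [ 524.  -307.   118.2]
flap_lip 0.85 301 291 [ 515.8 -255.6  120.6]
flap_lip 0.43 365 208 [665.7
[... 314 characters left out ...]
1.1],
       [   -0.1,     0. ,     1. , -1029.3],
       [    0. ,     0. ,     0. ,     1. ]]), 'shot': 2} 0.9960625
caddy 0.96 414 219 [ 510.6 -212.6  116.6]
fulcrum 0.89 410 219 [ 510.5 -202.5  116.9]
bumper 0.74 307 208 [535.8  23.5 115.2]
bumper 0.57 418 217 [ 513.7 -220.9  118. ]
lever 0.96 305 206 [539.8  28.5 114.2]
lever 0.62 419 218 [ 512.2 -222.5  118.4]
lever_pad 0.64 308 208 [535.6  21.5 114.4]
lever_back 0.62 303 206 [540.   31.9 115.1]
flap 0.73 430 215 [ 517.4 -249.   117.7]
flap_lip 0.73 428 216 [ 515.4 -242.9  118.2]
garlic 0.83 298 265 [408.6  44.6  45.7]
lemon 0.82 341 277 [380.1 -53.8  53.7]
spice0 0.75 341 277 [382.1 -54.7  54. ]
spice0 0.63 259 154 [660.1 130.4 104.5]
```

View pics/side0.png

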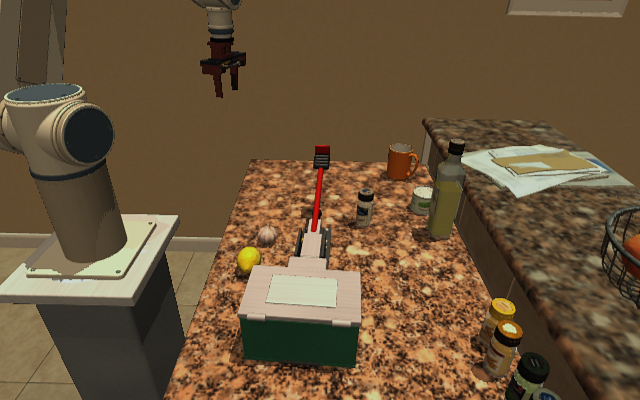

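View pics/top0.png

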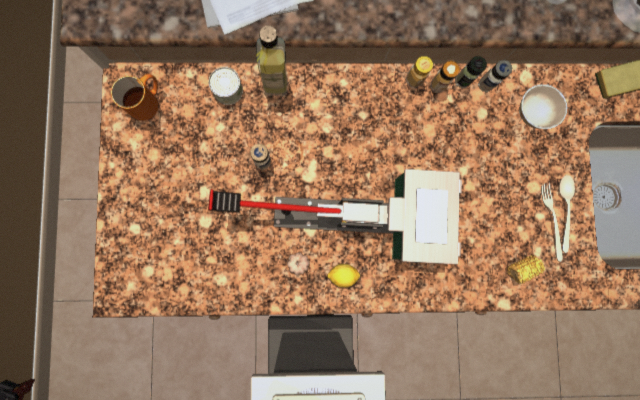

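The side view shows the red bar running from the stand to the black pad near (321,156). In the top view the pad is at about (226,201), the back plate at (211,200), the spice jar at (261,158), the garlic at (298,265), and the lemon at (343,276). Next I measure the axis from depth.

Run:
```python
from h import *
np.set_printoptions(precision=1,suppress=True)
im=viewer.get_image("top")
c=cv2.resize(im["image"][130:290,195:470],None,fx=2.9,fy=2.9,interpolation=cv2.INTER_CUBIC); cv2.imwrite("pics/topc.png",c[:,:,::-1])
R=im["image"].astype(int)
H,W=R.shape[:2]
u,v=np.meshgrid(np.arange(W),np.arange(H)); f=H/2/np.tan(np.radians(im["vfov"])/2); d=im["range_z"]
P=np.stack([(u-im["cx"])/f*d,-(v-im["cy"])/f*d,-d,np.ones_like(d)],-1)@np.linalg.inv(im["extrinsics"]).T
P=P[...,:3]
def st(m,n):
    q=P[m]; 
    (cx,cy),s,a=cv2.minAreaRect(q[:,:2].astype(np.float32)); print(n,m.sum(),"rect",cx,cy,s,a,"z",np.percentile(q[:,2],[5,50,95]))
red=(R[...,0]>130)&(R[...,1]<50)&(R[...,2]<50)&(P[...,2]>90)
st(red,"red"); q=P[red]; o=np.argsort(q[:,1]); q=q[o]
for k in np.array_split(q,12): print(k.mean(0))
vx,vy,x0,y0=cv2.fitLine(q[:,:2].astype(np.float32),cv2.DIST_HUBER,0,.01,.01).ravel(); print("dir",vx,vy,x0,y0)
flap=(u>388)&(u<462)&(v>165)&(v<268)&(P[...,2]>100); st(flap,"flap")
flapo=flap&(u>408); st(flapo,"flapbox")
lip=flap&(u<402)&(v>190)&(v<236); st(lip,"lip")
dark=(R.sum(-1)<150)&(P[...,2]>140)&(u<245)&(u>200)&(v>180)&(v<225); st(dark,"pad")
hi=(P[...,2]>140)&(u<250)&(u>200)&(v>180)&(v<225); st(hi,"hi")
for uu in range(206,290,3): print(uu,P[200+ (uu-225)//20,uu], R[200,uu])
```

```text
red 486 rect 498.349853515625 92.57020568847656 (270.9888610839844, 102.01811218261719) 83.37557983398438 z [105.  129.6 192.9]
[531.9 -30.5 105.3]
[533.5  -2.2 107.6]
[534.1  18.  113.1]
[531.3  35.9 164.9]
[536.8  53.4 122.3]
[537.7  71.3 127.2]
[538.6  88.5 132.2]
[539.4 105.4 135.7]
[540.8 122.4 140.8]
[541.9 141.6 146.4]
[544.4 164.3 155.4]
[543.3 220.3 192.7]
dir 0.058160085 0.9983073 537.57294 71.86701
flap 5717 rect 523.19189453125 -142.79039001464844 (352.01959228515625, 205.76100158691406) 86.25697326660156 z [113.3 116.7 120.3]
flapbox 4685 rect 523.0325927734375 -142.67208862304688 (352.03057861328125, 205.69073486328125) 86.32603454589844 z [113.5 116.9 120.5]
lip 436 rect 520.6065063476562 -170.77879333496094 (27.643701553344727, 74.08589935302734) 88.19351959228516 z [113.1 115.9 118.9]
pad 290 rect 512.28515625 125.01541900634766 (217.35934448242188, 53.03718185424805) 63.977787017822266 z [154.8 162.2 169.9]
hi 698 rect 513.8177490234375 127.09950256347656 (221.24742126464844, 58.69804763793945) 65.2006607055664 z [150.4 162.1 193.1]
206 [571.9 271.3  -3.5] [163 122 
[... 312 characters left out ...]
80.3 158.3] [41 37 35]
236 [550.  174.2 156.6] [92 84 76]
239 [549.9 168.  156.3] [52 40 36]
242 [568.3 182.4   0.5] [182  97  70]
245 [548.5 156.2 150.1] [188 107  75]
248 [548.5 149.9 149.2] [213 140  99]
251 [549.2 144.3 142.8] [211 163 119]
254 [565.6 152.9   0.5] [219 210 157]
257 [565.8 145.8  -1.6] [216 203 153]
260 [565.9 138.5  -2.9] [224 182 136]
263 [565.5 130.9  -0.2] [220 175 131]
266 [563.  123.5  -0.4] [104  72  52]
269 [563.3 116.3  -3.2] [138  94  65]
272 [563.2 108.9  -2.6] [160 118  86]
275 [562.3 101.    4.5] [138 123 101]
278 [561.7  93.4   9.6] [220 223 223]
281 [561.8  86.1   8.4] [144 138 130]
284 [562.2  79.    4.2] [122 111 100]
287 [559.4  71.5   6.8] [124 115 103]
```

View pics/topc.png

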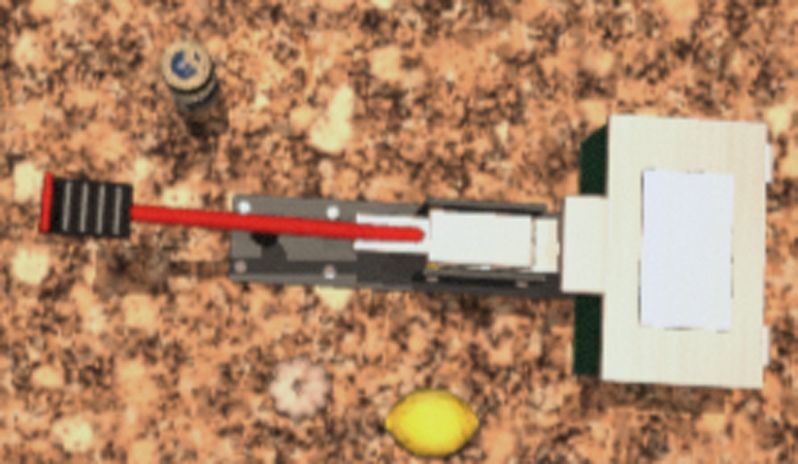

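The close-up shows the pad at crop (90,208), the red end plate at (47,203), and the lip front at crop x≈563. Now a finer lateral and axial fix, plus the tool axes.

Run:
```python
from h import *
from scipy.spatial.transform import Rotation as Ro
np.set_printoptions(precision=2,suppress=True)
o=ctrl.get_obs(); print(Ro.from_rotvec(o["orientation"]).as_matrix())
for n in("top","side"):
    im=viewer.get_image(n); R=im["image"].astype(int); H,W=R.shape[:2]
    u,v=np.meshgrid(np.arange(W),np.arange(H)); f=H/2/np.tan(np.radians(im["vfov"])/2); d=im["range_z"]
    P=(np.stack([(u-im["cx"])/f*d,-(v-im["cy"])/f*d,-d,np.ones_like(d)],-1)@np.linalg.inv(im["extrinsics"]).T)[...,:3]
    hi=(P[...,2]>148)&(P[...,0]>500)&(P[...,0]<600)&(P[...,1]>130)&(P[...,1]<260)&(P[...,2]<210)
    q=P[hi]
    for a in range(140,256,8):
        k=q[(q[:,1]>=a)&(q[:,1]<a+8)]
        if len(k)>3: print(n,a,len(k),"x",np.percentile(k[:,0],[3,50,97]),"z",np.percentile(k[:,2],[5,50,95]))
    print("ymax",np.percentile(q[:,1],[1,99,100]))
```

```text
[[-0.94  0.35  0.  ]
 [ 0.35  0.94 -0.  ]
 [-0.   -0.   -1.  ]]
top 140 5 x [539.8  542.11 544.04] z [148.39 148.9  150.42]
top 148 13 x [539.83 544.   548.63] z [148.26 149.74 151.76]
top 156 23 x [537.88 543.93 548.51] z [148.73 151.14 154.92]
top 164 60 x [526.24 546.01 563.59] z [151.2  155.1  157.41]
top 172 82 x [524.84 545.27 564.78] z [153.68 156.95 161.  ]
top 180 77 x [524.92 545.08 564.49] z [155.48 158.72 162.3 ]
top 188 80 x [526.38 544.12 564.5 ] z [157.7  161.19 164.63]
top 196 80 x [526.52 547.29 566.07] z [160.27 163.12 166.81]
top 204 87 x [526.35 545.07 565.98] z [162.05 165.4  168.54]
top 212 115 x [527.68 548.58 566.27] z [165.33 169.06 194.74]
top 220 50 x [527.36 540.15 564.  ] z [166.64 188.78 195.01]
ymax [151.33 225.65 229.81]
side 148 10 x [539.99 543.88 549.71] z [148.63 150.31 152.18]
side 156 12 x [539.86 547.67 565.06] z [150.44 153.29 156.  ]
side 164 47 x [527.5  547.52 564.98] z [151.83 155.83 158.87]
side 172 32 x [528.71 543.51 566.01] z [155.75 158.99 160.91]
side 180 35 x [526.27 549.97 565.94] z [158.17 161.42 163.39]
side 188 32 x [530.97 545.89 565.97] z [162.04 163.67 165.72]
side 196 24 x [528.4  551.18 568.74] z [162.85 165.29 167.47]
side 204 40 x [528.64 549.79 568.28] z [164.35 167.63 169.89]
side 212 92 x [530.52 552.12 568.5 ] z [169.3  186.24 195.73]
side 220 60 x [530.36 544.17 566.6 ] z [170.61 178.73 193.84]
ymax [149.57 224.12 226.24]
```

```bash
python3 -m handwheel '[{"gripper":1,"rz":-8.45},{"gripper":1,"rz":-8.45},{"gripper":1,"tx":-0.043,"ty":-0.033},{"gripper":1,"tx":-0.043,"ty":-0.033},{"gripper":1,"tx":-0.043,"ty":-0.033},{"gripper":1,"tx":-0.043,"ty":-0.033},{"gripper":1,"tx":-0.043,"ty":-0.033},{"gripper":1,"tx":-0.043,"ty":-0.033}]'
cat > s.py <<'E'
from h import *
from scipy.spatial.transform import Rotation as Ro
np.set_printoptions(precision=2,suppress=True)
o=ctrl.get_obs(); M=Ro.from_rotvec(o["orientation"]).as_matrix(); print(M); print(o["t"],o["ee_pos"],o["ft_force"],o["width"],o["qpos"])
print("tip",o["ee_pos"]+M[:,2]*ctrl.finger_overhang)
E
python3 s.py
```

```text
[[-0.94  0.35 -0.  ]
 [ 0.35  0.94  0.  ]
 [ 0.   -0.   -1.  ]]
1.45 [220.61 584.76 404.68] [0.67 0.79 0.65] 87.91176308559508 [ 1.19  0.42  1.63  0.    1.09 -0.02]
tip [220.61 584.76 222.68]$[0]: bad value
```

```bash
python3 -m handwheel '[{"gripper":1,"tx":0,"ty":0,"tz":0,"rx":0,"ry":0,"rz":-8.45},{"gripper":1,"tx":0,"ty":0,"tz":0,"rx":0,"ry":0,"rz":-8.45},{"gripper":1,"tx":-0.043,"ty":-0.033,"tz":0,"rx":0,"ry":0,"rz":0},{"gripper":1,"tx":-0.043,"ty":-0.033,"tz":0,"rx":0,"ry":0,"rz":0},{"gripper":1,"tx":-0.043,"ty":-0.033,"tz":0,"rx":0,"ry":0,"rz":0},{"gripper":1,"tx":-0.043,"ty":-0.033,"tz":0,"rx":0,"ry":0,"rz":0},{"gripper":1,"tx":-0.043,"ty":-0.033,"tz":0,"rx":0,"ry":0,"rz":0},{"gripper":1,"tx":-0.043,"ty":-0.033,"tz":0,"rx":0,"ry":0,"rz":0}]'; python3 s.py
```

```text
t: 2.45
ee_pos: [466.2, 368.9, 404.9]
orientation: [0.103, 3.14, 0.001]
ft_force: [-0.0, 1.3, 0.1]
width: 11.3
[[-1.    0.07  0.  ]
 [ 0.07  1.    0.  ]
 [-0.    0.   -1.  ]]
2.45 [466.24 368.93 404.86] [-0.02  1.25  0.09] 11.347074095618519 [ 0.65  0.38  1.7   0.    1.06 -0.86]
tip [466.3  368.99 222.86]
```

```bash
python3 -m handwheel '[{"gripper":1,"tx":-0.030,"ty":-0.025,"tz":0,"rx":0,"ry":0,"rz":0},{"gripper":1,"tx":-0.030,"ty":-0.025,"tz":0.01,"rx":0,"ry":0,"rz":0},{"gripper":1,"tx":-0.030,"ty":-0.025,"tz":0.02,"rx":0,"ry":0,"rz":0},{"gripper":1,"tx":0,"ty":-0.025,"tz":0.02,"rx":0,"ry":0,"rz":0},{"gripper":1,"tx":0,"ty":0,"tz":0,"rx":0,"ry":0,"rz":0},{"gripper":1,"tx":0,"ty":0,"tz":0,"rx":0,"ry":0,"rz":0}]'
cat > v.py <<'E'
import sys
from h import *
a=viewer.get_image("top"); b=viewer.get_image("side")
c=cv2.resize(a["image"][130:290,195:470],None,fx=2.9,fy=2.9,interpolation=cv2.INTER_CUBIC)
e=cv2.resize(b["image"][110:270,220:440],None,fx=3,fy=3,interpolation=cv2.INTER_CUBIC)
cv2.imwrite(f"pics/{sys.argv[1]}_t.png",c[:,:,::-1]);cv2.imwrite(f"pics/{sys.argv[1]}_s.png",e[:,:,::-1])
E
python3 s.py; python3 v.py a
```

```text
t: 3.2
ee_pos: [548.5, 265.1, 355.4]
orientation: [0.104, 3.139, 0.001]
ft_force: [0.8, 0.8, 0.5]
width: 0.2
[[-1.    0.07  0.  ]
 [ 0.07  1.    0.  ]
 [-0.    0.   -1.  ]]
3.2 [548.51 265.07 355.37] [0.83 0.82 0.48] 0.1984297280160921 [ 0.43  0.46  1.7   0.    0.98 -1.07]
tip [548.67 265.19 173.37]
```

View pics/a_t.png

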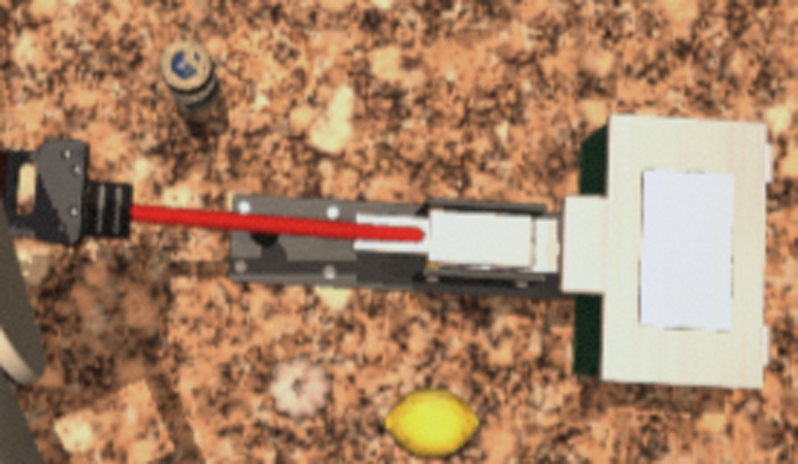

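View pics/a_s.png

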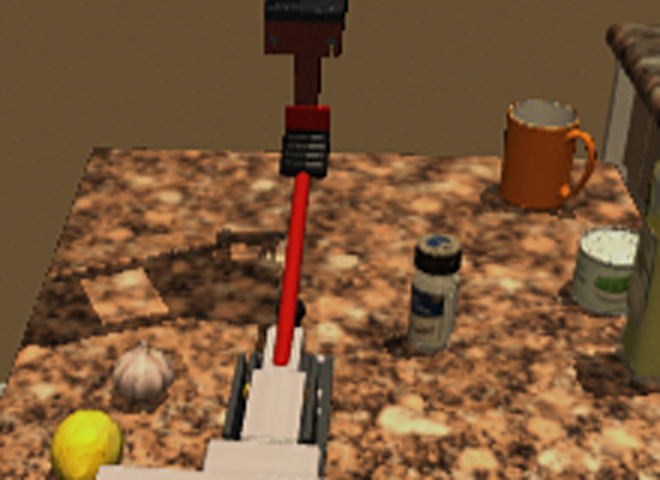

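The fingers sit centred behind the red plate (side crop ~(307,95)), so I'll start pushing.

```bash
python3 -m handwheel '[{"gripper":1,"tx":0,"ty":-0.010,"tz":0,"rx":0,"ry":0,"rz":0},{"gripper":1,"tx":0,"ty":-0.007,"tz":0,"rx":0,"ry":0,"rz":0},{"gripper":1,"tx":0,"ty":-0.006,"tz":0,"rx":0,"ry":0,"rz":0},{"gripper":1,"tx":0,"ty":-0.006,"tz":0,"rx":0,"ry":0,"rz":0},{"gripper":1,"tx":0,"ty":-0.006,"tz":0,"rx":0,"ry":0,"rz":0},{"gripper":1,"tx":0,"ty":-0.006,"tz":0,"rx":0,"ry":0,"rz":0}]'; python3 s.py
python3 -m handwheel '[{"gripper":1,"tx":0,"ty":-0.006,"tz":0,"rx":0,"ry":0,"rz":0},{"gripper":1,"tx":0,"ty":-0.006,"tz":0,"rx":0,"ry":0,"rz":0}]'; python3 s.py | tail -2; python3 v.py b
```

```text
t: 4.05
ee_pos: [546.0, 224.2, 355.5]
orientation: [0.104, 3.138, 0.005]
ft_force: [1.1, 6.7, 2.3]
width: 0.6
[[-1.    0.07  0.  ]
 [ 0.07  1.    0.  ]
 [-0.    0.   -1.  ]]
4.05 [546.03 224.19 355.48] [1.1  6.69 2.32] 0.6097397942072459 [ 0.37  0.43  1.75  0.    0.96 -1.14]
tip [546.45 224.71 173.48]
t: 4.3
ee_pos: [545.3, 212.3, 355.6]
orientation: [0.104, 3.137, 0.005]
ft_force: [0.6, 6.3, 2.4]
width: 0.5
4.3 [545.28 212.3  355.56] [0.59 6.29 2.4 ] 0.5168077125173862 [ 0.35  0.43  1.76  0.    0.96 -1.16]
tip [545.74 212.86 173.57]
```

View pics/b_t.png

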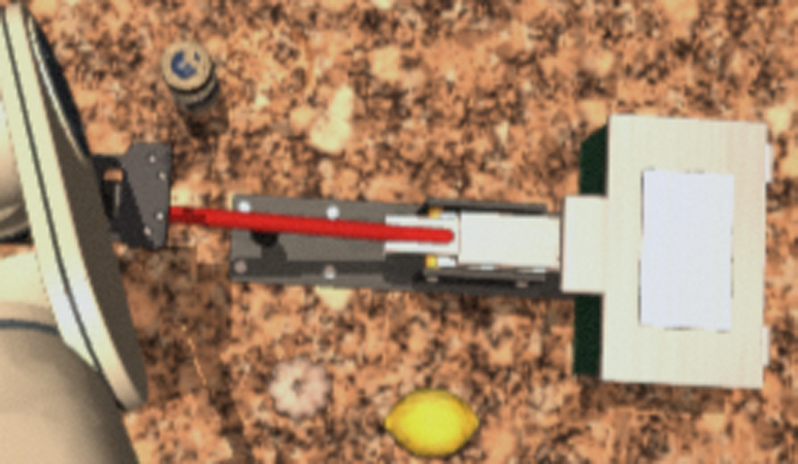

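View pics/b_s.png

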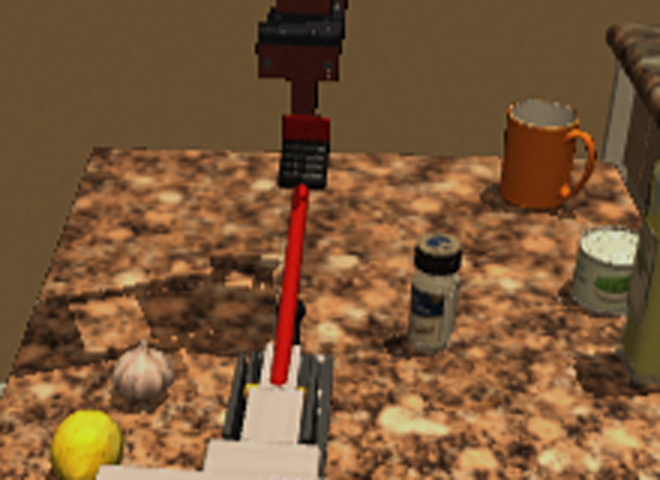

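The lever has slid about 24 mm straight down the channel (bar end now at crop (455,236), the toe reaching the lip). I'll keep going until the force jumps.

```bash
python3 -m handwheel '[{"gripper":1,"tx":0,"ty":-0.005,"tz":0,"rx":0,"ry":0,"rz":0},{"gripper":1,"tx":0,"ty":-0.005,"tz":0,"rx":0,"ry":0,"rz":0},{"gripper":1,"tx":0,"ty":-0.004,"tz":0,"rx":0,"ry":0,"rz":0}]'; python3 -m handwheel '[{"gripper":1,"tx":0,"ty":-0.003,"tz":0,"rx":0,"ry":0,"rz":0}]'; python3 -m handwheel '[{"gripper":1,"tx":0,"ty":-0.003,"tz":0,"rx":0,"ry":0,"rz":0}]'
```

```text
t: 4.78
ee_pos: [544.3, 198.4, 355.5]
orientation: [0.104, 3.138, 0.004]
ft_force: [0.2, 7.3, 4.0]
width: 0.7
t: 4.9
ee_pos: [544.2, 195.4, 355.5]
orientation: [0.104, 3.138, 0.004]
ft_force: [1.2, 6.7, 3.7]
width: 0.6
t: 5.03
ee_pos: [544.0, 192.5, 355.6]
orientation: [0.104, 3.137, 0.004]
ft_force: [0.6, 7.4, 3.6]
width: 0.2
```

```bash
for i in 1; do python3 -m handwheel '[{"gripper":1,"tx":0,"ty":-0.003,"tz":0,"rx":0,"ry":0,"rz":0}]' | grep -E "pos|force"; done;  python3 -m handwheel '[{"gripper":1,"tx":0,"ty":-0.003,"tz":0,"rx":0,"ry":0,"rz":0}]'| grep -E "pos|force"; python3 -m handwheel '[{"gripper":1,"tx":0,"ty":-0.002,"tz":0,"rx":0,"ry":0,"rz":0}]'| grep -E "pos|force"
```

```text
ee_pos: [543.8, 189.5, 355.6]
ft_force: [-0.0, 6.8, 3.8]
ee_pos: [543.6, 186.6, 355.6]
ft_force: [1.2, 15.5, 6.0]
ee_pos: [543.7, 185.7, 355.9]
ft_force: [0.3, 21.9, 2.6]
```

The force jumped to 22 N, so the heel has met the stop. I check this with a picture.

```bash
python3 -m handwheel '[{"gripper":1,"tx":0,"ty":0,"tz":0,"rx":0,"ry":0,"rz":0}]'; python3 v.py c
```

```text
t: 5.52
ee_pos: [543.6, 185.9, 355.8]
orientation: [0.105, 3.136, 0.01]
ft_force: [0.3, 17.8, 3.3]
width: 0.9
```

View pics/c_t.png

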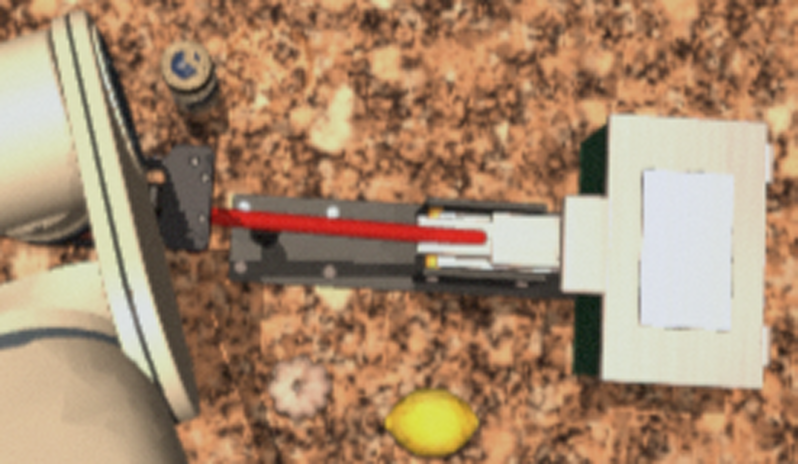

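View pics/c_s.png

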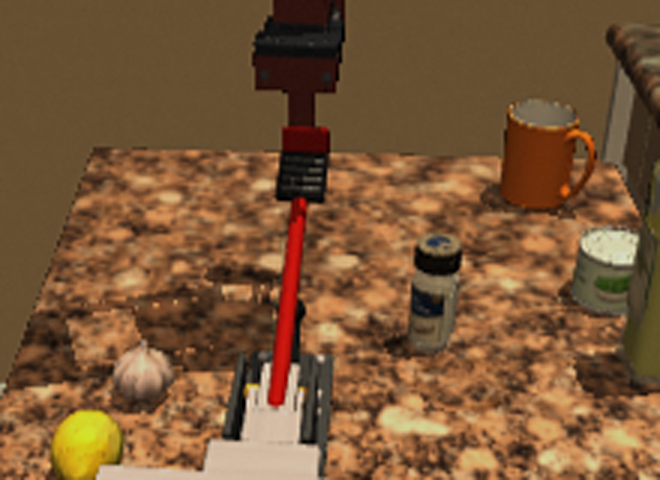

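Bar end is now at crop (486,237), about 48 mm in total and well home with the flap still shut. I'll back off, rise, and move over the pad.

```bash
python3 -m handwheel '[{"gripper":1,"tx":0,"ty":0.008,"tz":0,"rx":0,"ry":0,"rz":0},{"gripper":1,"tx":0,"ty":0.01,"tz":0,"rx":0,"ry":0,"rz":0},{"gripper":1,"tx":0,"ty":0,"tz":-0.03,"rx":0,"ry":0,"rz":0},{"gripper":1,"tx":0,"ty":0,"tz":-0.03,"rx":0,"ry":0,"rz":0},{"gripper":1,"tx":-0.002,"ty":-0.031,"tz":0,"rx":0,"ry":0,"rz":0},{"gripper":1,"tx":0,"ty":-0.031,"tz":0,"rx":0,"ry":0,"rz":0},{"gripper":1,"tx":0,"ty":0,"tz":0,"rx":0,"ry":0,"rz":0},{"gripper":1,"tx":0,"ty":0,"tz":0,"rx":0,"ry":0,"rz":0}]'; python3 s.py; python3 v.py d
```

```text
t: 6.62
ee_pos: [542.1, 140.0, 414.6]
orientation: [-0.104, -3.14, -0.0]
ft_force: [-0.7, 0.3, 0.4]
width: 0.2
[[-1.    0.07 -0.  ]
 [ 0.07  1.    0.  ]
 [ 0.    0.   -1.  ]]
6.625 [542.13 139.96 414.55] [-0.72  0.31  0.45] 0.17629433718368728 [ 0.23  0.32  1.77  0.    1.06 -1.27]
tip [542.09 139.97 232.55]
```

View pics/d_t.png

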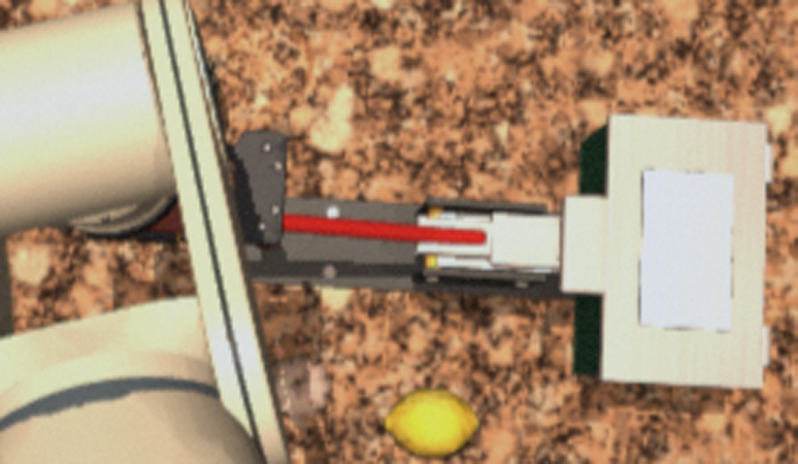

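View pics/d_s.png

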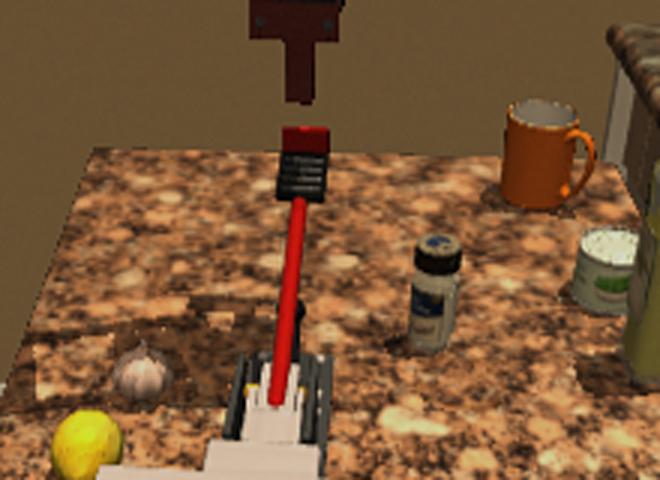

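The tool is above the pad; side crop has the fingers at x≈300 and the pad at (302,175), with the lever unmoved. I measure the pad's position from the side camera.

Run:
```python
from h import *
np.set_printoptions(precision=1,suppress=True)
im=viewer.get_image("side"); R=im["image"].astype(int); H,W=R.shape[:2]
u,v=np.meshgrid(np.arange(W),np.arange(H)); f=H/2/np.tan(np.radians(im["vfov"])/2); d=im["range_z"]
P=(np.stack([(u-im["cx"])/f*d,-(v-im["cy"])/f*d,-d,np.ones_like(d)],-1)@np.linalg.inv(im["extrinsics"]).T)[...,:3]
q=P[(P[...,2]>146)&(P[...,0]>500)&(P[...,0]<600)&(P[...,1]>90)&(P[...,1]<230)&(P[...,2]<206)]
for a in range(90,200,8):
    k=q[(q[:,1]>=a)&(q[:,1]<a+8)]
    if len(k)>3: print(a,len(k),"x",np.percentile(k[:,0],[3,50,97]),"z",np.percentile(k[:,2],[5,50,95]))
```

```text
90 12 x [536.6 542.  548.2] z [146.8 148.3 151.2]
98 12 x [536.5 543.  547.3] z [147.5 150.9 153.6]
106 13 x [538.  545.3 548.1] z [150.5 153.4 156.3]
114 53 x [525.1 545.2 562.9] z [151.6 156.1 159. ]
122 32 x [524.9 545.2 562.9] z [157.7 159.8 162.5]
130 40 x [525.1 543.8 565.1] z [159.7 161.9 164.5]
138 33 x [526.8 545.  565.5] z [161.9 164.1 166. ]
146 37 x [527.  547.4 565.4] z [164.2 167.1 168.3]
154 30 x [526.7 548.6 565.4] z [166.2 168.6 171.2]
162 88 x [528.7 549.2 566.2] z [168.4 187.4 197. ]
170 94 x [528.6 546.7 568. ] z [170.8 178.8 194.2]
```

```bash
python3 -m handwheel '[{"gripper":1,"tx":-0.002,"ty":0.001,"tz":0.03,"rx":0,"ry":0,"rz":0},{"gripper":1,"tx":0,"ty":0,"tz":0.024,"rx":0,"ry":0,"rz":0},{"gripper":1,"tx":0,"ty":0,"tz":0.006,"rx":0,"ry":0,"rz":0},{"gripper":1,"tx":0,"ty":0,"tz":0.006,"rx":0,"ry":0,"rz":0}]'; python3 -m handwheel '[{"gripper":1,"tx":0,"ty":0.001,"tz":0.005,"rx":0,"ry":0,"rz":0},{"gripper":1,"tx":0,"ty":0.002,"tz":0.005,"rx":0,"ry":0,"rz":0}]'; python3 v.py e
```

```text
t: 7.28
ee_pos: [544.4, 140.9, 348.8]
orientation: [0.103, 3.139, 0.0]
ft_force: [-0.8, -0.0, 0.9]
width: 0.4
t: 7.52
ee_pos: [544.6, 143.7, 339.2]
orientation: [0.103, 3.138, 0.001]
ft_force: [0.7, 0.3, 2.0]
width: 0.5
```

View pics/e_s.png

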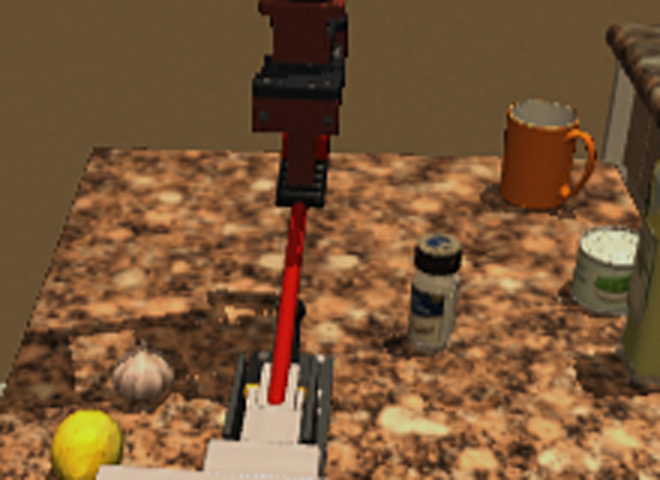

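The fingers are on the pad and it has started to go down. I keep pressing along the arc.

```bash
python3 -m handwheel '[{"gripper":1,"tx":0,"ty":0.002,"tz":0.007,"rx":0,"ry":0,"rz":0},{"gripper":1,"tx":0,"ty":0.002,"tz":0.007,"rx":0,"ry":0,"rz":0},{"gripper":1,"tx":0,"ty":0.002,"tz":0.007,"rx":0,"ry":0,"rz":0}]'; python3 -m handwheel '[{"gripper":1,"tx":0,"ty":0.001,"tz":0.007,"rx":0,"ry":0,"rz":0},{"gripper":1,"tx":0,"ty":0.001,"tz":0.007,"rx":0,"ry":0,"rz":0},{"gripper":1,"tx":0,"ty":0.001,"tz":0.007,"rx":0,"ry":0,"rz":0}]'; python3 v.py f
```

```text
t: 8.0
ee_pos: [545.4, 149.5, 319.0]
orientation: [0.103, 3.137, 0.0]
ft_force: [-1.3, -2.1, 9.6]
width: 0.5
t: 8.38
ee_pos: [545.9, 153.1, 298.3]
orientation: [0.104, 3.136, 0.003]
ft_force: [-0.2, 2.7, 10.8]
width: 0.3
```

View pics/f_s.png

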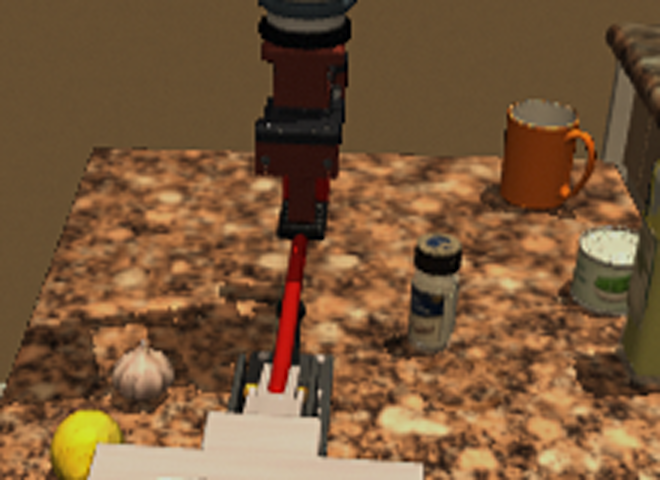

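View pics/f_t.png

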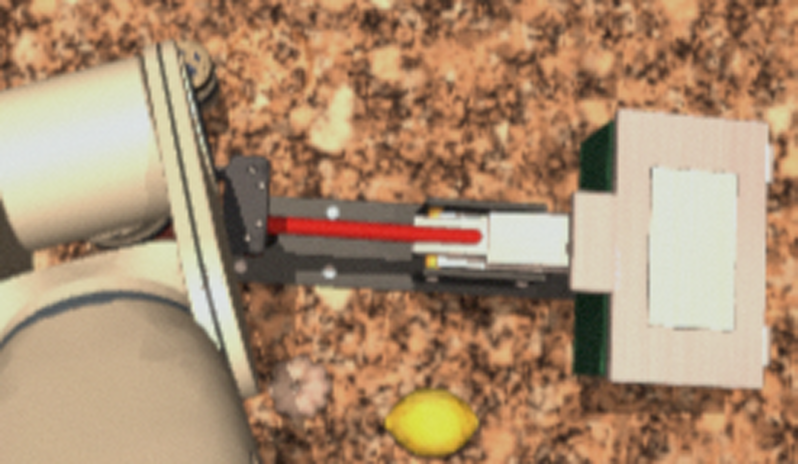

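The flap is opening, the lever is still seated and the loose items haven't moved. About 29 mm remain to the bumper.

```bash
python3 -m handwheel '[{"gripper":1,"tx":0,"ty":0.001,"tz":0.007,"rx":0,"ry":0,"rz":0},{"gripper":1,"tx":0,"ty":0.0005,"tz":0.007,"rx":0,"ry":0,"rz":0},{"gripper":1,"tx":0,"ty":0,"tz":0.006,"rx":0,"ry":0,"rz":0}]'; python3 -m handwheel '[{"gripper":1,"tx":0,"ty":0,"tz":0.004,"rx":0,"ry":0,"rz":0}]';python3 -m handwheel '[{"gripper":1,"tx":0,"ty":0,"tz":0.004,"rx":0,"ry":0,"rz":0}]';python3 -m handwheel '[{"gripper":1,"tx":0,"ty":0,"tz":0.002,"rx":0,"ry":0,"rz":0}]'
```

```text
t: 8.85
ee_pos: [546.2, 154.9, 278.3]
orientation: [0.104, 3.136, 0.004]
ft_force: [0.7, 5.3, 10.6]
width: 0.4
t: 8.98
ee_pos: [546.2, 155.0, 274.3]
orientation: [0.104, 3.136, 0.004]
ft_force: [-0.1, 6.6, 9.9]
width: 0.4
t: 9.1
ee_pos: [546.2, 155.1, 270.3]
orientation: [0.104, 3.135, 0.004]
ft_force: [0.5, 6.9, 9.8]
width: 0.3
t: 9.22
ee_pos: [546.2, 155.1, 268.3]
orientation: [0.104, 3.135, 0.004]
ft_force: [-0.4, 6.6, 9.6]
width: 0.5
```

```bash
python3 -m handwheel '[{"gripper":1,"tx":0,"ty":0,"tz":0.002,"rx":0,"ry":0,"rz":0}]';python3 -m handwheel '[{"gripper":1,"tx":0,"ty":0,"tz":0.002,"rx":0,"ry":0,"rz":0}]';python3 -m handwheel '[{"gripper":1,"tx":0,"ty":0,"tz":0.002,"rx":0,"ry":0,"rz":0}]'; python3 v.py g
```

```text
t: 9.35
ee_pos: [546.3, 155.2, 266.8]
orientation: [0.104, 3.135, 0.005]
ft_force: [-3.1, 5.2, 23.1]
width: 0.3
t: 9.48
ee_pos: [546.5, 155.2, 266.2]
orientation: [0.104, 3.135, 0.005]
ft_force: [-7.3, 3.7, 38.3]
width: 0.3
t: 9.6
ee_pos: [546.6, 155.2, 265.7]
orientation: [0.104, 3.134, 0.005]
ft_force: [-13.2, 2.3, 55.4]
width: 0.4
```

View pics/g_s.png

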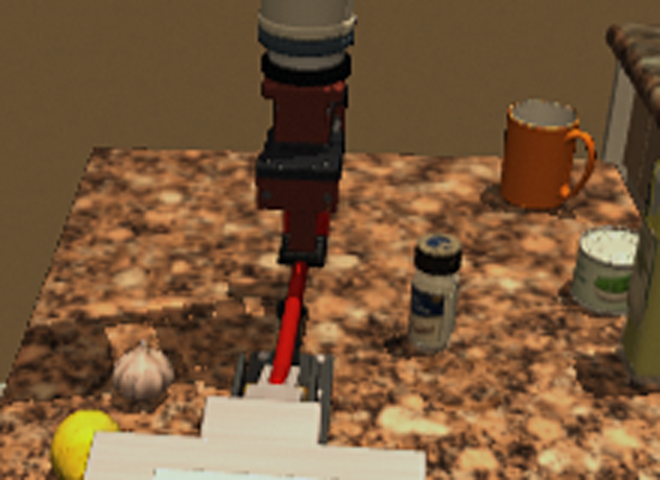

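The lever is on the bumper (55 N). I ease off to about 25 N and measure the flap angle.

```bash
python3 -m handwheel '[{"gripper":1,"tx":0,"ty":0,"tz":-0.002,"rx":0,"ry":0,"rz":0},{"gripper":1,"tx":0,"ty":0,"tz":-0.0015,"rx":0,"ry":0,"rz":0},{"gripper":1,"tx":0,"ty":0,"tz":0,"rx":0,"ry":0,"rz":0},{"gripper":1,"tx":0,"ty":0,"tz":0,"rx":0,"ry":0,"rz":0}]'
python3 - <<'E'
from h import *
np.set_printoptions(precision=2,suppress=True)
for n in("top","side"):
    im=viewer.get_image(n); R=im["image"].astype(int); H,W=R.shape[:2]
    save(im,"end_"+n+".png")
    u,v=np.meshgrid(np.arange(W),np.arange(H)); f=H/2/np.tan(np.radians(im["vfov"])/2); d=im["range_z"]
    P=(np.stack([(u-im["cx"])/f*d,-(v-im["cy"])/f*d,-d,np.ones_like(d)],-1)@np.linalg.inv(im["extrinsics"]).T)[...,:3]
    q=P[(P[...,2]>108)&(P[...,0]>440)&(P[...,0]<580)&(P[...,1]>-300)&(P[...,1]<-200)]
    c=np.linalg.lstsq(np.c_[q[:,:2],np.ones(len(q))],q[:,2],rcond=None)[0]; print(n,"flap angle",np.arctan(np.hypot(*c[:2])),c)
    for o in("garlic","lemon","spice0"):
        for r in recognise(im,o)[:2]: print(o,r["p"],r["xy"][0]*640,r["xy"][1]*400,px2w(im,r["xy"][0]*640,r["xy"][1]*400))
o=ctrl.get_obs(); print(o["t"],o["ft_force"],o["ee_pos"])
E
```

```text
t: 10.2
ee_pos: [546.3, 155.2, 266.8]
orientation: [0.104, 3.135, 0.005]
ft_force: [-1.7, 6.4, 17.5]
width: 0.3
top flap angle 0.25233544441339273 [  0.02   0.26 188.21]
garlic 0.92 297.088 264.40000000000003 [410.84  47.43  46.84]
lemon 0.92 339.71200000000005 276.12 [383.03 -51.05  53.61]
spice0 0.67 262.912 151.32000000000002 [666.17 122.31 104.71]
side flap angle 0.25649166412761504 [  0.03   0.26 188.59]
garlic 0.66 316.416 216.67999999999998 [538.89  17.49  97.31]
garlic 0.64 267.32800000000003 229.99999999999997 [417.14  36.12  41.68]
lemon 0.83 241.92000000000002 254.68 [373.81 -73.08  50.47]
lemon 0.25 302.528 305.0 [ 519.92 -291.44  124.38]
spice0 0.63 366.592 208.2 [669.91 111.65  65.17]
10.6 [-1.7   6.92 16.48] [546.3  155.24 266.79]
```

View pics/end_top.png

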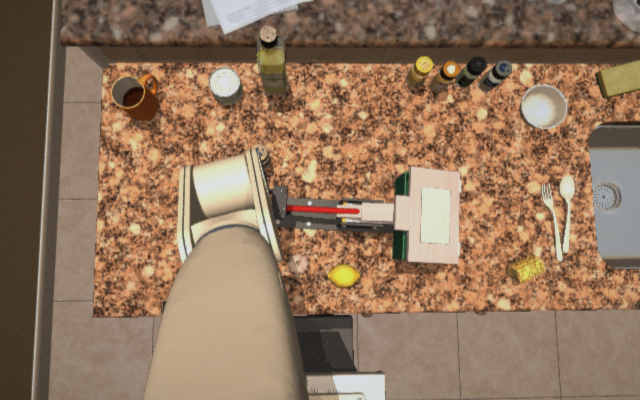

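The flap is open at about 0.25 rad and the press is steady at about 17 N. In the picture the lever is in its channel, and the garlic (298,264) and lemon (343,276) are in place. The spice jar shows in the side view where it was. I'm handing in.

```bash
python3 -c "
from workcell import ctrl
print(ctrl.close_job()); o=ctrl.get_obs(); print(o['t'],o['ft_force'],o['ee_pos'])"
```

```text
the job is handed in; nothing more can be done
None
the job is handed in; nothing more can be done
```

The flap is open and held: I handed the job in at about 10.6 s of the 43 s, with the closed fingers still pressing the pad. `ctrl.close_job()` gave no verdict.

- **Pushing home:** I pushed the lever from the back of its plate with closed fingers, about 48 mm, until the force rose from 7 to 22 N at its stop. The pictures showed the flap still shut.
- **Pressing:** I then pressed the pad down to the bumper, where the force peaked at 55 N. I eased off to about 17 N and held there.
- **Flap angle:** It measured 0.252 rad from the top camera and 0.256 rad from the side camera, against about 0.25 expected.
- **Loose items:** The garlic, lemon and spice jar were found where they started, to within about 12 mm. That is the networks' scatter. The jar was partly hidden by the arm in the last top view, but the side view showed it standing in place.
- **False detections:** The networks also gave one false garlic and one false lemon in the last side picture. I discarded both after comparing them with the pictures.
- **Not measured:** I had no direct reading of the force between nose and flap, or of the lever's height. I judged both from the flap angle and the pictures.

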